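# Lock a shelf riser's telescopic leg at its length mark

## Task

The pantry shelf riser lies upside down, legs up; three legs are already set and locked, but the fourth has dropped into its tube and its cam lever is still open. Grip that leg, draw it out until the black length mark on its shaft just sits on the collar rim (its foot level with the other three feet), and only then, with the leg still held there in the gripper, swing its cam lever fully closed (turning the wrist round the leg lets the side of a finger push it). Finish still gripping the leg at its mark with the lever closed - do not let go - and leave the can, jar and goblet undisturbed.

Things in the scene. Friction and masses are not known exactly. Their poses are not given: they have to be found in the camera images.
- riser: Plywood shelf riser, upside down, fixed: board 200 x 320 x 15 mm (x, y, z), origin centre of its underside, on the counter. Legs stand up at x, y = +-75, +-130 mm: 26 mm tubes, 33 mm collars, rims 90 mm above the counter. The loose leg is at x -75, y +130 mm; the other three are fixed, feet 160 mm above the counter, levers closed (paddles 144 mm high).
- leg: Loose inner leg: vertical 18 mm steel shaft, rubber foot on its upper end, 22 mm across, 34 mm tall: grip here from above. About 0.2 kg; slides and spins freely in the tube, drops if let go. Origin on its axis, 132 mm below its top (at counter height when fully down). The black ring mark, 5 mm tall, has its lower edge 70 mm below the top.
- leg_top (a point): Centre of the top face of the loose leg's rubber foot: 132 mm above the counter at the start (leg fully down, 42 mm out of the collar), 160 mm at the length mark.
- collar_rim (a point): On the loose leg's axis, at the collar's upper rim, 90 mm above the counter; fixed to the riser. At the length mark leg_top is 70 mm above it.
- leg_slide (a joint): How far the loose leg is drawn out, m: 0 fully down (start), 0.028 at the length mark, 0.050 at the upper stop.
- lever (a joint): Loose leg's cam lever, rad: 0 open, 1.0 fully closed (hard stop), counter-clockwise from above about the leg's own vertical axis. The paddle points from the axis at 150 degrees counter-clockwise from the riser's x at 0, at 207 degrees at 1.0. Starts within 0.2 of open, stays where left, takes about 3 N at the paddle.
- lever_paddle (a point): Middle of the upper edge of the lever's paddle, 35 mm from the leg's axis, 144 mm above the counter. The paddle is a black upright radial plate, 22 to 48 mm from the axis, 6 mm thick, 84 to 144 mm above the counter, on a flat arm. A finger gripping the foot with its tip below 144 mm meets the paddle's face when the gripper turns about the leg.
- can: Bystander: food can, 74 mm diameter, 110 mm tall, standing on the counter; origin at the centre of its base.
- jar: Bystander: glass jar, 68 mm diameter, 95 mm tall, standing; origin at the centre of its base.
- goblet: Bystander: ruby stemmed goblet, 74 mm diameter, 140 mm tall, standing; origin at the centre of its base.

How it is judged:
On the way, in this order (a step that is already met when the one before it is completed fails the run):
1. the leg is gripped and held at its length mark (within 4 mm) with the lever still open (value of joint leg_slide between 0.024 and 0.032 m and contact force between the fingers and leg above 2 N and value of joint lever below 0.4 rad), for 0.3 s.
2. the lever is swung closed with the leg still gripped at its mark (value of joint leg_slide between 0.023 and 0.033 m and contact force between the fingers and leg above 2 N and value of joint lever above 0.88 rad), for 0.2 s.
At the end, for the whole second after the job is handed in: The fingers still grip the loose leg (over 2 N), which is still and drawn out to its length mark within 5 mm (joint 0.028), the lever is closed (over 0.88 of 1.0 rad), and the can, jar and goblet stand upright (all of step 2 and linear speed of leg below 0.02 m/s and angle between each of can, jar, goblet's own z axis and vertical below 0.1 rad); the arm keeps its last pose, push and grip.
It fails at once if the lever is swung past 0.45 rad without the leg gripped (value of joint lever above 0.45 rad and not (contact force between the fingers and leg above 0.5 N)).
It fails at once if the lever is swung past 0.45 rad with the leg more than 8 mm off its mark (value of joint lever above 0.45 rad and not (value of joint leg_slide between 0.02 and 0.036 m)).
It fails at once if the food can is moved more than 20 mm or tipped (distance of can from where it was at the start of the episode above 0.02 m or angle between can's own z axis and vertical above 0.3 rad).
It fails at once if the jar is moved more than 20 mm or tipped (distance of jar from where it was at the start of the episode above 0.02 m or angle between jar's own z axis and vertical above 0.3 rad).
It fails at once if the goblet is moved more than 20 mm or tipped (distance of goblet from where it was at the start of the episode above 0.02 m or angle between goblet's own z axis and vertical above 0.3 rad).
It also fails if it takes over 45 s, if anything falls off the work surface, if the arm or the gripper's body presses on something with over 40 N, if the wrist force passes 120 N, or if a joint passes its speed limit or range.

## Robot

A 6-joint arm with a two-finger parallel gripper is mounted at the origin on the work surface. World frame = base frame: x ahead of the robot, y to its left, z up, the work surface at z = 0. Lengths are in m, angles in rad, forces in N, time in s.
With the tool pointing down it reaches from about 0.4 to 0.825 m from the base axis. Payload 7 kg.
Tool frame: the origin (TCP) lies midway between the tips of the shut fingers; the grasp point (between the pads) lies 19 mm behind it; z points along the fingers, y is the line along which they close (so a half turn about z gives the same grasp; the last joint's range is limited). The gripper opens to 88 mm and grips with 3 to 60 N. Pads are 19 mm wide; open, the fingers measure 130 mm over their backs; the gripper's body (78 mm by 193 mm) begins 47 mm behind the grasp point.
Start: joints at [-1.057, 0.359, 0.012, 0, -1.224, -0.288], TCP at [0.151, -0.658, 0.227] pointing down, gripper open.
Joint ranges: [-3.07, 3.07], [-1.43, 2.12], [-1.02, 1.25], [-3.03, 1.67], [-3.05, -0], [-3.03, 3.03]. Speed limits (rad/s): [2.39, 2.39, 3.01, 3.14, 3.14, 3.14].

## Interface

Orientations are given as [roll, pitch, yaw] about the fixed x, y, z axes, in that order (R = Rz(yaw) Ry(pitch) Rx(roll)).
In Python, from station import get_state, grab_frame, calibration, job_done, boxes_of, regions_of, spot_point gives the robot as it stands. The module is installed in compiled form; this text tells all that it offers.
- The arm moves only by the tool arm_command, never from a script. Its argument "commands" is a list of rows, each an object of numbers: "tx", "ty", "tz": the shift along the tool's x, y, z each as a share of 25 cm, from -1 to 1; "twist": the turn about the tool's z as a share of 180 degrees, from -1 to 1. A call has exactly 8 rows; each row is the pose to reach, as a shift and turn from the pose commanded when the call began, along the tool's axes at that moment, turning the shorter way round; what a row does not reach only later rows make up. A row lasts 1/12 s, in which the tool goes at most 41.7 mm and 7.16 degrees, less where a joint would pass 70% of its speed; a pose out of reach is approached as far as the arm can. A call with a number of a shift or a turn outside -1 to 1 is refused whole. A call with a gripper value outside its range is refused whole. "claw" is the opening, from 0 (shut) to 1 (fully open), set as the call begins (left out, the last holds). The fingers move at their own pace and stop on an object; "grip_force" is the grip in N (left out, the last holds). Time passes only in rows, so rows that repeat a pose let the fingers close, or fill a call up. It gives the time, the measured TCP pose, the force, the opening and the grip force at its end, in the units of the state.
- get_state(): the state, without advancing time (a new reading comes with each control period).
- grab_frame(name): name is "scene" or "top" or "wrist"; returns the picture (480x640x3 uint8, red, green, blue); there is no depth.
- calibration(name): a dict with "camera_matrix" (3x3 intrinsics, pixels), "extrinsics" (4x4, takes a point from camera to world coordinates). Camera axes: x right, y down, z forward; pixel columns grow to the right and rows downward; lengths in m; the calibration is good to about 2 mm. A picture is of the moment at which its call begins: read the wrist's pose just before it. calibration takes no time and is no camera call; for the wrist camera it gives the pose at the moment of the call.
- job_done(): hands the job in; it is judged then, once.
Trained networks look in the newest picture that a camera, given by its name, has taken for a name from the list of things; names that differ only in an ending like _2 or _b are one class to them, and where a whole thing is asked for, a point or a joint stands for the part that bears it (a point fixed in the world has none). Each returns a list of dicts, best first, with "score" (0 to 1); they miss things now and then, are a little off and sometimes report something else, mostly with a low value. They report only what shows in the picture. A call takes as long as a camera call.
- boxes_of(query, camera): "rect" ([left, top, right, bottom] in pixels, round what is visible of it).
- regions_of(query, camera): "region" (480x640 bool, what is visible of it) and "rect" ([left, top, right, bottom] in pixels, round what is visible of it).
- spot_point(query, camera): "uv" ([column, row] in pixels: a listed point, or the origin of a listed thing).
The state is a dict: "t": time; "q": joint angles; "qd": joint speeds; "joint_efforts": joint torques, N m; "eef_pos": TCP position; "ee_rot": TCP orientation; "force": force on the tool from outside, world axes, zero at the start; "moment": the same for the moment, N m; "width": finger opening in m; "gripper_force": force on a finger pad.
Only numpy, scipy, OpenCV 4.12 (cv2) and the standard library are available. Lean on these libraries where they do the work, as an engineer would, in place of code of your own. Each camera call takes 0.05 s, during which the arm holds its last target. There are 200 camera calls.

## Working session

There is one attempt and no reset: what is moved stays moved. The work goes in short steps, Python scripts to look and compute and a tool call to move; the robot and the scene stay as the last step left them, time stands still between calls to the robot, and variables do not carry over. Pictures are saved under pics/ and viewed, at most 10 in all, crops included, and the job is handed in when it is done.

Besides the shell and the picture viewer there is one more tool, called after ">>>" by a JSON object that holds its "method" and its "body", one argument or row to a line. arm_command: Moves the arm, as the interface text tells. Shift numbers are shares of 25 cm and turn numbers shares of 180 degrees, none past 1 either way. Its arguments: {"type":"object","properties":{"commands":{"type":"array"},"claw":{"type":"number"},"grip_force":{"type":"number"}},"required":["commands"]}

```bash
mkdir -p pics; cat > h.py <<'E'
import numpy as np, cv2
from station import *
def ray(c,uv):
    k=calibration(c);K=np.array(k["camera_matrix"]);T=np.array(k["extrinsics"])
    d=T[:3,:3]@np.linalg.solve(K,[uv[0],uv[1],1]);return T[:3,3],d
def atz(c,uv,z):
    o,d=ray(c,uv);return o+d*(z-o[2])/d[2]
def tri(a,b):
    (o1,d1),(o2,d2)=a,b
    s=np.linalg.lstsq(np.c_[d1,-d2],o2-o1,rcond=None)[0]
    p,q=o1+d1*s[0],o2+d2*s[1];return (p+q)/2,np.linalg.norm(p-q)
E
python3 - <<'E'
from h import *
np.set_printoptions(precision=4,suppress=True)
s=get_state();print(s["t"],s["eef_pos"],s["ee_rot"],s["width"],s["force"])
Z=dict(leg_top=.132,collar_rim=.09,lever_paddle=.144,riser=0,can=0,jar=0,goblet=0)
for c in("top","scene"):
    im=grab_frame(c);cv2.imwrite(f"pics/{c}0.png",im[:,:,::-1])
    for n,z in Z.items():
        for r in spot_point(n,c)[:2]: print(c,n,round(r["score"],2),np.round(r["uv"],1),atz(c,r["uv"],z))
E
```

```text
0.0 [ 0.151  -0.6574  0.2256] [ 3.1399 -0.0001 -2.9159] 0.08731228110913229 [-0.6846  0.1575  0.4278]
top leg_top 0.58 [276.2 280.1] [0.5101 0.0591 0.132 ]
top leg_top 0.58 [280.1 279.4] [0.5115 0.0529 0.132 ]
top collar_rim 0.78 [275.4 278.3] [0.5131 0.0633 0.09  ]
top lever_paddle 0.64 [270.5 301.7] [0.4757 0.0662 0.144 ]
top lever_paddle 0.55 [474.6 244.3] [ 0.5769 -0.2571  0.144 ]
top riser 0.81 [345.6 229.2] [ 0.6086 -0.0585  0.    ]
top can 0.85 [359.  316.9] [ 0.4471 -0.0874  0.    ]
top jar 0.93 [472.  241.8] [ 0.5922 -0.2947  0.    ]
top goblet 0.61 [199.9 281.2] [0.5038 0.2083 0.    ]
scene leg_top 0.44 [369.5 226.3] [0.5113 0.0537 0.132 ]
scene collar_rim 0.69 [370.  242.7] [0.5114 0.0561 0.09  ]
scene lever_paddle 0.82 [380.  215.4] [0.476 0.062 0.144]
scene can 0.68 [331.6 244.2] [ 0.4391 -0.0871  0.    ]
scene jar 0.8 [225.6 249. ] [ 0.5891 -0.3167  0.    ]
scene goblet 0.91 [428.6 291.4] [0.5026 0.1987 0.    ]
```

View pics/top0.png

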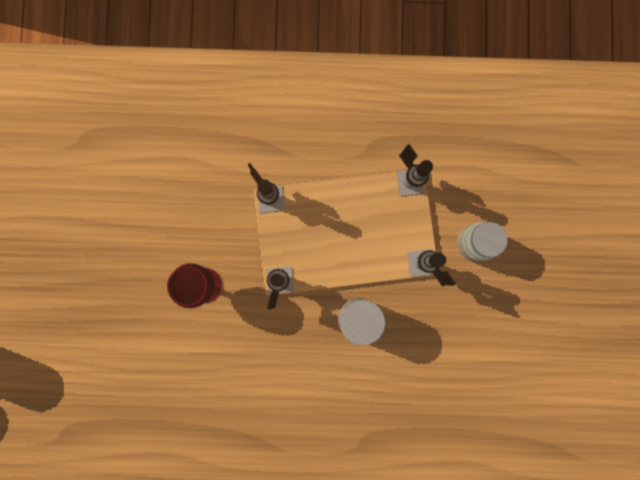

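View pics/scene0.png

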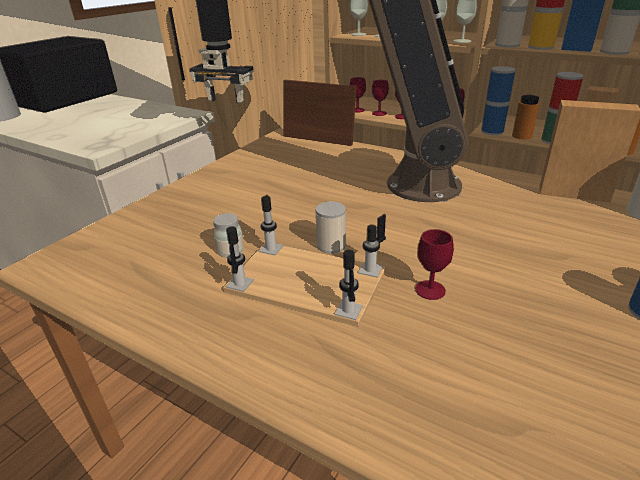

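Top: the loose leg is at (278,280) and its open paddle at (271,301). The can is at (360,322), the goblet at (193,286) and the jar at (485,241). Scene: the same leg is at (371,240), with the raised paddle at (381,228). Both cameras put the leg near (0.511, 0.056). The fingers lie along 103° at the current yaw and the paddle at about 160°, so this yaw suits the grasp and I'll keep it.

>>> {"method": "arm_command", "body": {
  "commands": [
    {"tx": -0.17, "ty": 0.07},
    {"tx": -0.33, "ty": 0.13},
    {"tx": -0.5, "ty": 0.2},
    {"tx": -0.66, "ty": 0.26},
    {"tx": -0.83, "ty": 0.33},
    {"tx": -1, "ty": 0.4},
    {"tx": -1, "ty": 0.4},
    {"tx": -1, "ty": 0.4}
  ],
  "claw": 1
}}

```text
invalid input
```

>>> {"method": "arm_command", "body": {
  "commands": [
    {"tx": -0.12, "ty": 0.1},
    {"tx": -0.25, "ty": 0.2},
    {"tx": -0.37, "ty": 0.3},
    {"tx": -0.5, "ty": 0.4},
    {"tx": -0.62, "ty": 0.5},
    {"tx": -0.75, "ty": 0.6},
    {"tx": -0.88, "ty": 0.7},
    {"tx": -1, "ty": 0.8}
  ]
}}

```text
invalid input
```

>>> {"method": "arm_command", "body": {
  "commands": [
    {"ty": 0.15},
    {"ty": 0.3},
    {"ty": 0.45},
    {"ty": 0.6},
    {"ty": 0.75},
    {"ty": 0.9},
    {"ty": 0.9},
    {"ty": 0.9}
  ]
}}

```text
invalid input
```

```bash
cat > look.py <<'E'
from h import *
import sys
np.set_printoptions(precision=4,suppress=True)
s=get_state();print(s["t"],s["q"],s["eef_pos"],s["ee_rot"],s["width"],s["force"])
Z=dict(leg_top=.132,collar_rim=.09,lever_paddle=.144)
im=grab_frame("wrist");cv2.imwrite(f"pics/{sys.argv[1]}.png",im[:,:,::-1])
for c in ("wrist",):
    for n,z in Z.items():
        for r in spot_point(n,c)[:2]: print(c,n,round(r["score"],2),np.round(r["uv"],1),atz(c,r["uv"],z))
    for r in regions_of("leg",c)[:1]: print("leg",r["score"],r["rect"])
E
python3 look.py w1
```

```text
0.8 [-1.0569  0.3586  0.0119  0.     -1.2241 -0.2881] [ 0.1511 -0.6578  0.2266] [ 3.1416 -0.     -2.9158] 0.08767955806050519 [-0.5194  0.5544  0.2386]
```

The calls were refused; each row probably needs all four keys.

>>> {"method": "arm_command", "body": {
  "commands": [
    {"tx": -0.17, "ty": 0.07, "tz": 0, "twist": 0},
    {"tx": -0.33, "ty": 0.13, "tz": 0, "twist": 0},
    {"tx": -0.5, "ty": 0.2, "tz": 0, "twist": 0},
    {"tx": -0.66, "ty": 0.26, "tz": 0, "twist": 0},
    {"tx": -0.83, "ty": 0.33, "tz": 0, "twist": 0},
    {"tx": -1, "ty": 0.4, "tz": 0, "twist": 0},
    {"tx": -1, "ty": 0.4, "tz": 0, "twist": 0},
    {"tx": -1, "ty": 0.4, "tz": 0, "twist": 0}
  ],
  "claw": 1
}}

```text
t: 1.72
eef_pos: [0.3758, -0.5021, 0.2267]
ee_rot: [-3.141, 0.001, -2.912]
force: [-1.1, 0.1, 0.6]
width: 0.0876
gripper_force: 0.0
```

>>> {"method": "arm_command", "body": {
  "commands": [
    {"tx": -0.12, "ty": 0.1, "tz": 0, "twist": 0},
    {"tx": -0.25, "ty": 0.2, "tz": 0, "twist": 0},
    {"tx": -0.37, "ty": 0.3, "tz": 0, "twist": 0},
    {"tx": -0.5, "ty": 0.4, "tz": 0, "twist": 0},
    {"tx": -0.62, "ty": 0.5, "tz": 0, "twist": 0},
    {"tx": -0.75, "ty": 0.6, "tz": 0, "twist": 0},
    {"tx": -0.88, "ty": 0.7, "tz": 0, "twist": 0},
    {"tx": -1, "ty": 0.8, "tz": 0, "twist": 0}
  ]
}}

```text
t: 2.38
eef_pos: [0.5723, -0.2521, 0.2269]
ee_rot: [-3.141, 0.001, -2.916]
force: [0.3, -0.8, 0.0]
width: 0.0874
gripper_force: 0.0
```

>>> {"method": "arm_command", "body": {
  "commands": [
    {"tx": 0, "ty": 0.15, "tz": 0, "twist": 0},
    {"tx": 0, "ty": 0.3, "tz": 0, "twist": 0},
    {"tx": 0, "ty": 0.45, "tz": 0, "twist": 0},
    {"tx": 0, "ty": 0.6, "tz": 0, "twist": 0},
    {"tx": 0, "ty": 0.75, "tz": 0, "twist": 0},
    {"tx": 0, "ty": 0.9, "tz": 0, "twist": 0},
    {"tx": 0, "ty": 0.9, "tz": 0, "twist": 0},
    {"tx": 0, "ty": 0.9, "tz": 0, "twist": 0}
  ]
}}

```text
t: 3.05
eef_pos: [0.5207, -0.0327, 0.2272]
ee_rot: [3.142, 0.001, -2.912]
force: [-0.5, -1.0, 0.0]
width: 0.0877
gripper_force: 0.0
```

```bash
python3 look.py w1
```

```text
3.05 [ 0.3139  0.1045 -0.3223  0.0001 -1.1428 -1.6554] [ 0.5207 -0.0327  0.2272] [ 3.1416  0.0011 -2.9123] 0.0877099495019666 [-0.4851 -1.0141  0.009 ]
wrist leg_top 0.83 [444.2 256.1] [0.5154 0.0598 0.132 ]
wrist collar_rim 0.76 [429.3 232. ] [0.5092 0.0574 0.09  ]
wrist lever_paddle 0.79 [477.3 213.8] [0.4757 0.0661 0.144 ]
leg 0.87 [418.5, 228.8, 456.6, 265.3]
```

>>> {"method": "arm_command", "body": {
  "commands": [
    {"tx": -0.02, "ty": 0.12, "tz": 0, "twist": 0},
    {"tx": -0.04, "ty": 0.24, "tz": 0, "twist": 0},
    {"tx": -0.047, "ty": 0.36, "tz": 0, "twist": 0},
    {"tx": -0.047, "ty": 0.36, "tz": 0, "twist": 0},
    {"tx": -0.047, "ty": 0.36, "tz": 0, "twist": 0},
    {"tx": -0.047, "ty": 0.36, "tz": 0, "twist": 0},
    {"tx": -0.047, "ty": 0.36, "tz": 0, "twist": 0},
    {"tx": -0.047, "ty": 0.36, "tz": 0, "twist": 0}
  ]
}}

```text
t: 3.97
eef_pos: [0.5123, 0.055, 0.2265]
ee_rot: [-3.141, -0.0, -2.917]
force: [0.6, 0.2, -0.3]
width: 0.0877
gripper_force: 0.0
```

```bash
python3 look.py w2
```

```text
3.9667 [ 0.4885  0.0947 -0.3352  0.0001 -1.1412 -1.8352] [0.5123 0.055  0.2265] [-3.1414 -0.0003 -2.9175] 0.08773102824628548 [ 0.6363  0.2215 -0.2576]
wrist leg_top 0.84 [330.9 240.7] [0.5139 0.0602 0.132 ]
wrist collar_rim 0.88 [329.3 223.7] [0.5127 0.0592 0.09  ]
wrist lever_paddle 0.79 [354.4 199.1] [0.476  0.0685 0.144 ]
leg 0.81 [318.8, 215.4, 346.2, 251.3]
```

View pics/w2.png

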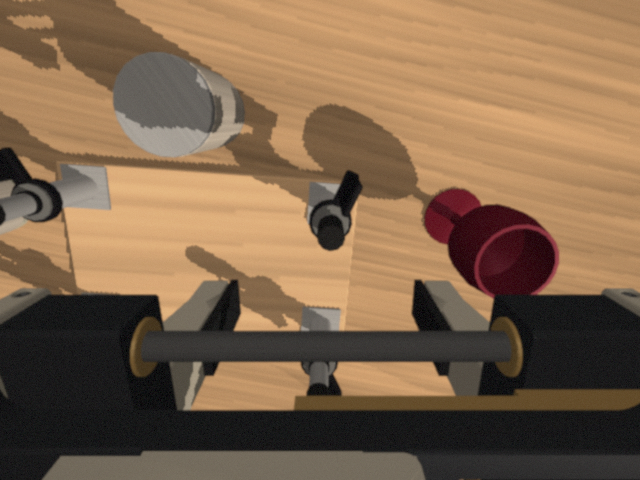

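Wrist view: the loose foot is at (331,236) and its paddle at (350,190). The can and goblet are clear of the fingers. The leg's axis is at about (0.513, 0.059), so I'll centre on it and descend.

>>> {"method": "arm_command", "body": {
  "commands": [
    {"tx": -0.006, "ty": 0.016, "tz": 0.08, "twist": 0},
    {"tx": -0.006, "ty": 0.016, "tz": 0.18, "twist": 0},
    {"tx": -0.006, "ty": 0.016, "tz": 0.28, "twist": 0},
    {"tx": -0.006, "ty": 0.016, "tz": 0.38, "twist": 0},
    {"tx": -0.006, "ty": 0.016, "tz": 0.46, "twist": 0},
    {"tx": -0.006, "ty": 0.016, "tz": 0.506, "twist": 0},
    {"tx": -0.006, "ty": 0.016, "tz": 0.506, "twist": 0},
    {"tx": -0.006, "ty": 0.016, "tz": 0.506, "twist": 0}
  ]
}}

```text
t: 4.88
eef_pos: [0.5126, 0.0601, 0.0999]
ee_rot: [-3.141, -0.001, -2.916]
force: [-0.8, 0.1, 0.6]
width: 0.0879
gripper_force: 0.0
```

```bash
python3 look.py w3
```

```text
4.8833 [ 0.4977  0.2227 -0.5031  0.0003 -0.8464 -1.8428] [0.5126 0.0601 0.0999] [-3.141  -0.0012 -2.9157] 0.0878912449215654 [-0.785   0.1249  0.5763]
wrist leg_top 0.88 [322.3 334.8] [0.5157 0.0601 0.132 ]
wrist collar_rim 0.71 [324.2 286.3] [0.5138 0.0603 0.09  ]
wrist lever_paddle 0.67 [365.6 271.9] [0.4784 0.0679 0.144 ]
leg 0.76 [297.4, 275.2, 352.1, 330.9]
```

View pics/w3.png

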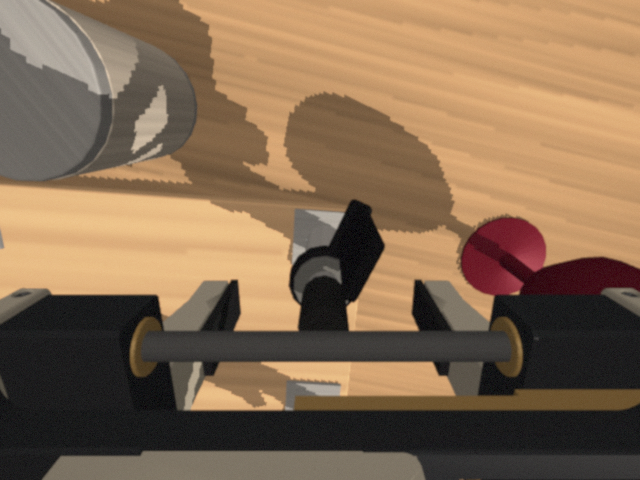

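The foot (about 324,320) is centred between the fingers, and the paddle (360,250) is clear on the camera side. I'll close the gripper.

>>> {"method": "arm_command", "body": {
  "commands": [
    {"tx": -0.006, "ty": 0, "tz": 0, "twist": 0},
    {"tx": -0.006, "ty": 0, "tz": 0, "twist": 0},
    {"tx": -0.006, "ty": 0, "tz": 0, "twist": 0},
    {"tx": -0.006, "ty": 0, "tz": 0, "twist": 0},
    {"tx": -0.006, "ty": 0, "tz": 0, "twist": 0},
    {"tx": -0.006, "ty": 0, "tz": 0, "twist": 0},
    {"tx": -0.006, "ty": 0, "tz": 0, "twist": 0},
    {"tx": -0.006, "ty": 0, "tz": 0, "twist": 0}
  ],
  "claw": 0,
  "grip_force": 30
}}

```text
t: 5.8
eef_pos: [0.5141, 0.0607, 0.1]
ee_rot: [-3.142, -0.0, -2.916]
force: [-0.7, 0.4, -0.2]
width: 0.0398
gripper_force: 0.0
```

>>> {"method": "arm_command", "body": {
  "commands": [
    {"tx": 0, "ty": 0, "tz": 0, "twist": 0},
    {"tx": 0, "ty": 0, "tz": 0, "twist": 0},
    {"tx": 0, "ty": 0, "tz": 0, "twist": 0},
    {"tx": 0, "ty": 0, "tz": 0, "twist": 0},
    {"tx": 0, "ty": 0, "tz": 0, "twist": 0},
    {"tx": 0, "ty": 0, "tz": 0, "twist": 0},
    {"tx": 0, "ty": 0, "tz": 0, "twist": 0},
    {"tx": 0, "ty": 0, "tz": 0, "twist": 0}
  ]
}}

```text
t: 6.47
eef_pos: [0.5142, 0.0604, 0.1001]
ee_rot: [-3.141, -0.0, -2.916]
force: [1.1, -3.4, 0.7]
width: 0.0213
gripper_force: 30.0
```

Gripped at 21 mm with 30 N. Next, draw it out 28 mm.

>>> {"method": "arm_command", "body": {
  "commands": [
    {"tx": 0, "ty": -0.003, "tz": -0.02, "twist": 0},
    {"tx": 0, "ty": -0.003, "tz": -0.04, "twist": 0},
    {"tx": 0, "ty": -0.003, "tz": -0.06, "twist": 0},
    {"tx": 0, "ty": -0.003, "tz": -0.08, "twist": 0},
    {"tx": 0, "ty": -0.003, "tz": -0.1, "twist": 0},
    {"tx": 0, "ty": -0.003, "tz": -0.112, "twist": 0},
    {"tx": 0, "ty": -0.003, "tz": -0.112, "twist": 0},
    {"tx": 0, "ty": -0.003, "tz": -0.112, "twist": 0}
  ]
}}

```text
t: 7.13
eef_pos: [0.5143, 0.06, 0.1283]
ee_rot: [3.141, 0.0, -2.916]
force: [2.1, -1.3, -1.2]
width: 0.0214
gripper_force: 30.0
```

```bash
python3 look.py w4; python3 - <<'E'
from h import *
np.set_printoptions(precision=4,suppress=True)
W=grab_frame("wrist");w=cv2.resize(W[200:400,200:460],None,fx=2.3,fy=2.3,interpolation=2)
S=grab_frame("scene");k=calibration("scene");K=np.array(k["camera_matrix"]);T=np.linalg.inv(k["extrinsics"])
for z in(.09,.132,.16):
    p=T@[.513,.0595,z,1];u=K@p[:3];print(z,u[:2]/u[2])
for n in("leg_top","lever_paddle","collar_rim"):
    for r in spot_point(n,"scene")[:1]:print(n,r["score"],r["uv"])
s=cv2.resize(S[170:290,300:450],None,fx=5,fy=5,interpolation=2)
cv2.imwrite("pics/s4.png",s[:,:,::-1])
E
```

```text
7.1333 [ 0.4955  0.1903 -0.4668 -0.0002 -0.9133 -1.8405] [0.5143 0.06   0.1283] [ 3.1414  0.0003 -2.9159] 0.021420708286775763 [ 2.0542 -1.2694 -1.1678]
wrist leg_top 0.77 [324.6 330.5] [0.5315 0.0638 0.132 ]
wrist collar_rim 0.76 [326.4 262.5] [0.5115 0.0602 0.09  ]
wrist lever_paddle 0.89 [359.5 240.1] [0.4763 0.0668 0.144 ]
leg 0.67 [302.5, 252.0, 352.3, 332.8]
0.09 [371.0424 243.4283]
0.132 [371.5665 227.3061]
0.16 [371.9292 216.1465]
leg_top 0.66 [373.8, 214.5]
lever_paddle 0.48 [226.5, 251.8]
collar_rim 0.67 [369.3, 243.1]
```

View pics/s4.png

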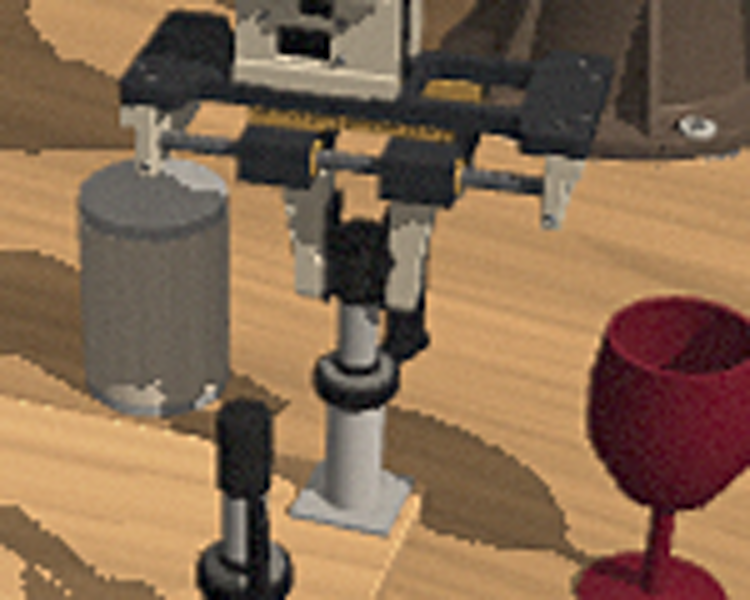

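View pics/w4.png

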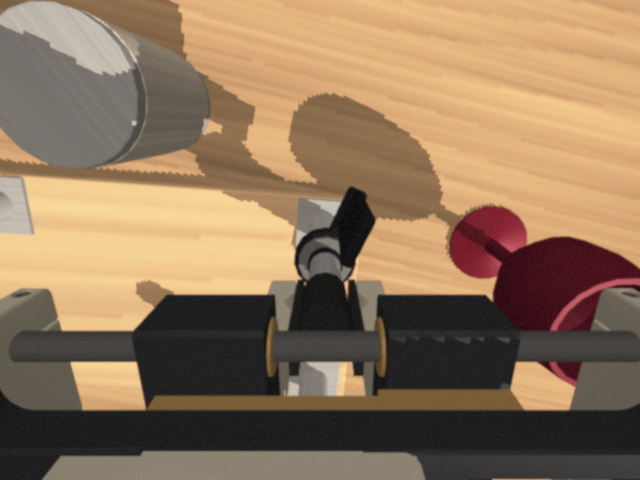

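Scene crop: the black mark sits right at the collar rim (355,360) and the foot is held by both fingers. Leg top is at row 214.5 against a predicted 216.1 for z = 0.160, so it's at the mark. The wrist view shows the paddle still open at (352,225). Next, swing the lever counter-clockwise, which is negative twist.

>>> {"method": "arm_command", "body": {
  "commands": [
    {"tx": 0, "ty": 0, "tz": 0, "twist": -0.025},
    {"tx": 0, "ty": 0, "tz": 0, "twist": -0.05},
    {"tx": 0, "ty": 0, "tz": 0, "twist": -0.075},
    {"tx": 0, "ty": 0, "tz": 0, "twist": -0.1},
    {"tx": 0, "ty": 0, "tz": 0, "twist": -0.125},
    {"tx": 0, "ty": 0, "tz": 0, "twist": -0.15},
    {"tx": 0, "ty": 0, "tz": 0, "twist": -0.175},
    {"tx": 0, "ty": 0, "tz": 0, "twist": -0.2}
  ]
}}

```text
t: 8.3
eef_pos: [0.5139, 0.0605, 0.1278]
ee_rot: [3.14, 0.0, -2.284]
force: [-1.4, 3.5, -0.9]
width: 0.0217
gripper_force: 30.4
```

>>> {"method": "arm_command", "body": {
  "commands": [
    {"tx": 0, "ty": 0, "tz": 0, "twist": -0.02},
    {"tx": 0, "ty": 0, "tz": 0, "twist": -0.04},
    {"tx": 0, "ty": 0, "tz": 0, "twist": -0.06},
    {"tx": 0, "ty": 0, "tz": 0, "twist": -0.08},
    {"tx": 0, "ty": 0, "tz": 0, "twist": -0.1},
    {"tx": 0, "ty": 0, "tz": 0, "twist": -0.12},
    {"tx": 0, "ty": 0, "tz": 0, "twist": -0.14},
    {"tx": 0, "ty": 0, "tz": 0, "twist": -0.14}
  ]
}}

```text
t: 8.97
eef_pos: [0.5131, 0.0609, 0.1276]
ee_rot: [3.139, 0.001, -1.844]
force: [-4.8, 4.4, 0.4]
width: 0.0212
gripper_force: 30.5
```

```bash
python3 look.py w5; python3 -c "
from h import *
s=get_state();print(s['moment'],s['force'],s['gripper_force'])
grab_frame('scene')
for n in('leg_top','lever_paddle'):
    for r in spot_point(n,'scene')[:1]:print(n,r['score'],r['uv'])"
```

```text
8.9667 [ 0.4966  0.1907 -0.4671 -0.0027 -0.9141 -0.7685] [0.5131 0.0609 0.1276] [ 3.1393  0.0008 -1.8443] 0.021184879289267166 [-4.7941  4.4405  0.3816]
wrist leg_top 0.89 [325.5 330.4] [0.518 0.078 0.132]
wrist collar_rim 0.8 [327.7 261.4] [0.5109 0.0584 0.09  ]
wrist lever_paddle 0.84 [397.4 273.9] [0.4769 0.0512 0.144 ]
leg 0.87 [305.0, 249.9, 352.0, 327.7]
[ 1.84043656  2.00824301 -0.11125999] [-3.86017678  4.47106981 -0.03963345] 30.51971712789964
leg_top 0.62 [371.5, 214.5]
lever_paddle 0.19 [302.9, 281.8]
```

View pics/w5.png

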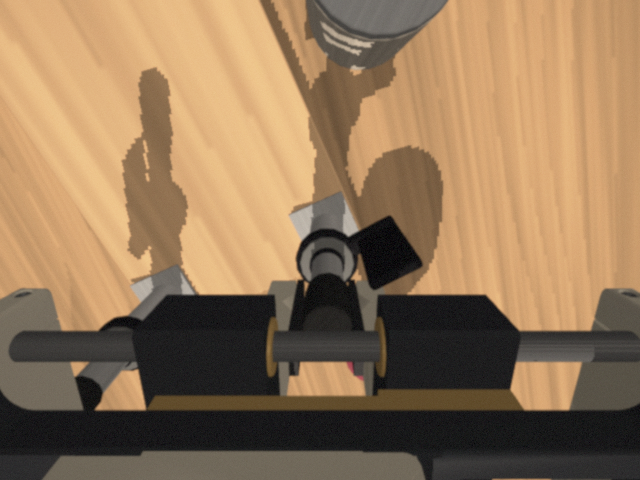

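The wrist view shows the paddle (388,250) pushed by the right finger, and the mark is still at the rim. The lever is at about 0.6–0.7, so I'll continue.

>>> {"method": "arm_command", "body": {
  "commands": [
    {"tx": 0, "ty": 0, "tz": 0, "twist": -0.015},
    {"tx": 0, "ty": 0, "tz": 0, "twist": -0.03},
    {"tx": 0, "ty": 0, "tz": 0, "twist": -0.045},
    {"tx": 0, "ty": 0, "tz": 0, "twist": -0.06},
    {"tx": 0, "ty": 0, "tz": 0, "twist": -0.075},
    {"tx": 0, "ty": 0, "tz": 0, "twist": -0.09},
    {"tx": 0, "ty": 0, "tz": 0, "twist": -0.1},
    {"tx": 0, "ty": 0, "tz": 0, "twist": -0.1}
  ]
}}

```text
t: 10.03
eef_pos: [0.5126, 0.0607, 0.1275]
ee_rot: [3.139, 0.001, -1.532]
force: [-5.3, 5.2, 1.2]
width: 0.0212
gripper_force: 30.9
```

```bash
python3 look.py w6; python3 -c "
from h import *
s=get_state();print(s['moment'],s['force'],s['gripper_force'])"
```

```text
10.0333 [ 0.4967  0.1906 -0.4675 -0.0029 -0.9149 -0.4562] [0.5126 0.0607 0.1275] [ 3.1385  0.0011 -1.5321] 0.021248734118141824 [-5.2562  5.172   1.22  ]
wrist leg_top 0.59 [330.5 330.2] [0.5095 0.0783 0.132 ]
wrist collar_rim 0.68 [326.6 262.4] [0.512  0.0584 0.09  ]
wrist lever_paddle 0.61 [396.7 272.8] [0.4817 0.0398 0.144 ]
wrist lever_paddle 0.39 [204.9  65.3] [ 0.5611 -0.0414  0.144 ]
leg 0.9 [304.2, 251.8, 352.1, 330.9]
[ 1.87082186  2.7570538  -0.12777385] [-5.44077149  4.81519834  1.48262606] 30.87701400218066
```

>>> {"method": "arm_command", "body": {
  "commands": [
    {"tx": 0, "ty": 0, "tz": 0, "twist": -0.01},
    {"tx": 0, "ty": 0, "tz": 0, "twist": -0.02},
    {"tx": 0, "ty": 0, "tz": 0, "twist": -0.03},
    {"tx": 0, "ty": 0, "tz": 0, "twist": -0.03},
    {"tx": 0, "ty": 0, "tz": 0, "twist": -0.03},
    {"tx": 0, "ty": 0, "tz": 0, "twist": -0.03},
    {"tx": 0, "ty": 0, "tz": 0, "twist": -0.03},
    {"tx": 0, "ty": 0, "tz": 0, "twist": -0.03}
  ]
}}

```text
t: 10.95
eef_pos: [0.5123, 0.061, 0.1274]
ee_rot: [3.138, 0.002, -1.44]
force: [-7.3, 7.9, 1.7]
width: 0.0213
gripper_force: 31.9
```

```bash
python3 look.py w7; python3 -c "
from h import *
s=get_state();print(s['moment'],s['force'],s['gripper_force'])"
```

```text
10.95 [ 0.4971  0.1904 -0.4675 -0.0036 -0.9153 -0.3642] [0.5123 0.061  0.1274] [ 3.1383  0.0018 -1.4401] 0.021284013054901997 [-7.3496  7.893   1.6699]
wrist leg_top 0.73 [321.9 362.1] [0.5095 0.0981 0.132 ]
wrist leg_top 0.7 [328.8 332.7] [0.5083 0.0798 0.132 ]
wrist collar_rim 0.75 [325.4 262. ] [0.5127 0.0585 0.09  ]
wrist lever_paddle 0.9 [400.  274.1] [0.4819 0.0377 0.144 ]
leg 0.92 [303.3, 253.7, 352.4, 330.9]
[ 2.66368823  3.44869433 -0.25340635] [-7.63636778  7.4940289   2.81721973] 31.857022179756314
```

View pics/w7.png

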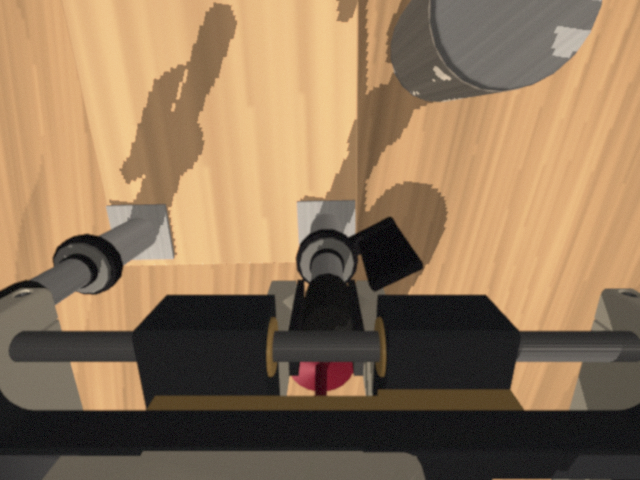

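The board's edges are square with the picture at tool yaw -82.5°, so riser yaw is about 7.5° and closed is about 214.5°. The paddle (390,250) measures about 214.7°, and the moment has doubled, so it's at the stop. A small extra push will confirm that.

>>> {"method": "arm_command", "body": {
  "commands": [
    {"tx": 0, "ty": 0, "tz": 0, "twist": -0.007},
    {"tx": 0, "ty": 0, "tz": 0, "twist": -0.015},
    {"tx": 0, "ty": 0, "tz": 0, "twist": -0.015},
    {"tx": 0, "ty": 0, "tz": 0, "twist": -0.015},
    {"tx": 0, "ty": 0, "tz": 0, "twist": -0.015},
    {"tx": 0, "ty": 0, "tz": 0, "twist": -0.015},
    {"tx": 0, "ty": 0, "tz": 0, "twist": -0.015},
    {"tx": 0, "ty": 0, "tz": 0, "twist": -0.015}
  ]
}}

```text
t: 11.87
eef_pos: [0.5119, 0.0614, 0.1274]
ee_rot: [3.138, 0.003, -1.393]
force: [-10.7, 9.9, 3.4]
width: 0.0217
gripper_force: 33.3
```

```bash
python3 look.py w8; python3 - <<'E'
from h import *
s=get_state();print(s['moment'],s['force'],s['gripper_force'])
S=grab_frame("scene")
for n in('leg_top','lever_paddle'):
    for r in spot_point(n,'scene')[:1]:print(n,r['score'],r['uv'])
cv2.imwrite("pics/s8.png",cv2.resize(S[170:290,300:450],None,fx=5,fy=5,interpolation=2)[:,:,::-1])
E
```

```text
11.8667 [ 0.4976  0.1902 -0.4674 -0.0047 -0.9157 -0.3173] [0.5119 0.0614 0.1274] [ 3.1381  0.0028 -1.3933] 0.021656815539284 [-10.7012   9.8594   3.4069]
wrist leg_top 0.56 [328.3 328.5] [0.5077 0.0776 0.132 ]
wrist collar_rim 0.7 [328.2 260.3] [0.511  0.0576 0.09  ]
wrist lever_paddle 0.56 [399.4 275.4] [0.4828 0.0374 0.144 ]
leg 0.81 [305.4, 251.3, 355.1, 330.0]
[ 3.59912648  4.3767639  -0.36674162] [-11.22231828   9.92042157   4.37400779] 33.336155391298234
```

View pics/s8.png

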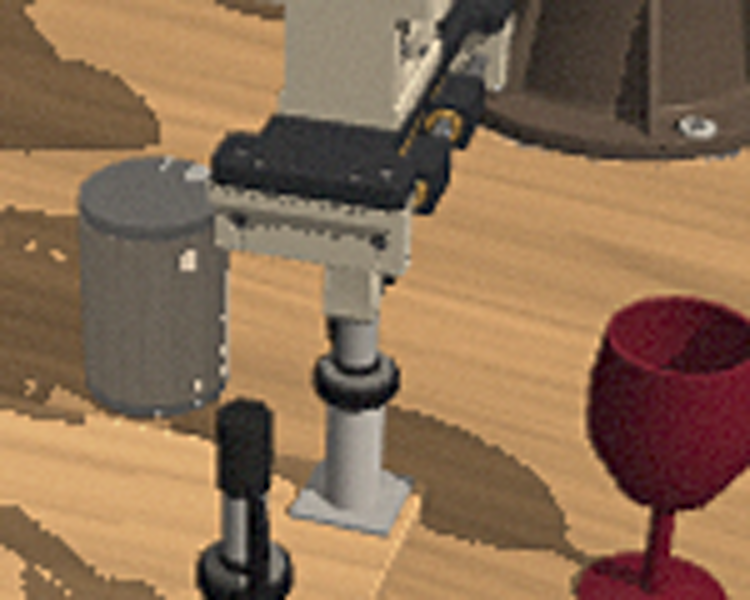

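The moment rises while the paddle stays at about 215°, so it's on the hard stop. The crop shows the foot still held and the shaft standing out of the collar (355,380). As a last check for slip, I'll compare the wrist views before and after.

```bash
python3 -c "
import cv2,numpy as np
c=[cv2.resize(cv2.imread(f'pics/{n}.png')[220:345,280:400],None,fx=3.3,fy=4.6,interpolation=2) for n in('w4','w8')]
cv2.imwrite('pics/cmp.png',np.clip(np.hstack(c)*1.8,0,255).astype('uint8'))"
```

```text
(no output)
```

View pics/cmp.png

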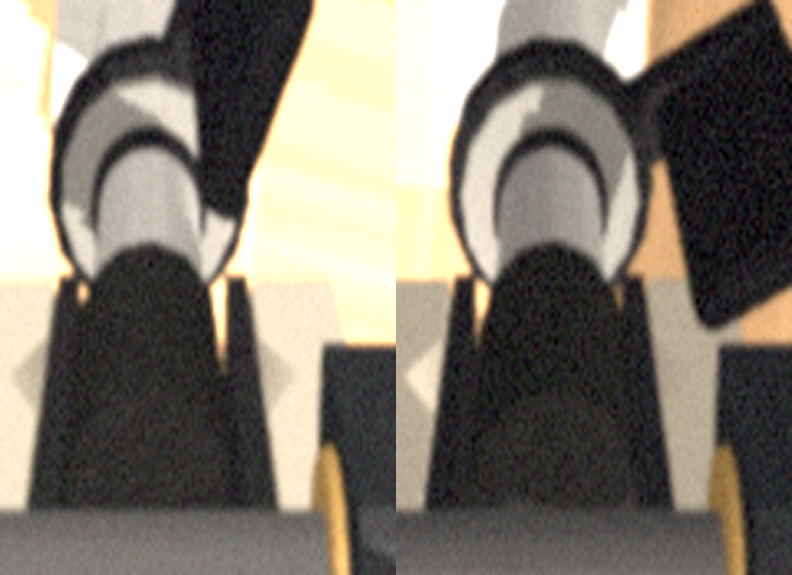

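The mark ring and the foot edge (row 250) are unchanged between the two views, so nothing slipped and the mark is still on the rim. Handing in.

```bash
python3 -c "
from station import *
print(job_done())"
```

```text
the job is handed in; nothing more can be done
None
```

I handed the job in with the leg still gripped (about 33 N) at its length mark, its lever closed against the stop, and the can and goblet undisturbed; I didn't recheck the jar at the end, but the arm stayed well clear of it, and no verdict was returned.

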